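# Index the punch head and centre-punch the blank plate

### The job

On the punching fixture, push the spring latch button in and slide the punch head along the rail until the button pops up again with the punch over the uncut plate (the one without the big hole). Then press the automatic punch down by its cap until it trips on that plate with a snap, without leaning on it hard, and let it spring back up. Leave the plates in their nests and the loose things around the fixture where they are.

Things in the scene. Friction and masses are not known exactly. Their poses are not given: they have to be found in the camera images.
- fixture: the punching fixture, fixed to the table: grey base 220 (its x) x 470 (its y) x 15 mm; origin at the centre of the underside, z up. A level 40 mm square steel rail runs along its y at x = +60 mm, top 114 mm above the table. Two plate nests, ribs 6 mm high, centred at x = -45 mm, y = +75 mm and y = -75 mm, z = 15 mm (nest floor). Nothing is to be punched at y = 0.
- head (a joint): position in m of the aluminium punch head along the fixture's +y: 0 = middle (start, locked, 2 mm play), latch slots at -0.075, 0, +0.075, end stops +-0.086. It is a sleeve on the rail, 230 (y) x 50 mm, top 120 mm above the table; its slots are 44 x 18 mm. An arm at its middle carries the punch 105 mm to the fixture's -x side. Unlatched it slides with about 4 N plus drag that grows with speed.
- cheek_mid (a point): point on the head's top face (120 mm above the table) at its middle slot, midway between two upright cheeks: plates 50 (x) x 6 (y) x 24 mm high standing on the head, inner faces 25 mm to the fixture's +y and -y of this point. A shut gripper's tips fit between them and can push either one along the rail. Moves with the head.
- latch (a joint): how far the spring latch button is pushed down, in m: 0 = popped up (6 mm proud of the head's top), 0.006 = flush, 0.010 = held down beneath the head's wall. 3 N to start, about 5.4 N at flush.
- latch_top (a point): centre of the top of the latch button: dark steel oblong, 40 mm along the rail, 14 mm wide, ends bevelled at 45 degrees, in the rail at the fixture's y = 0 (it stays there as the head moves). Popped up it locks the head. Pushed flush, the head can be pushed off either way: the slot's edge rides over the bevel and the button stays down by itself until the next slot comes over it.
- punch_cap (a point): centre of the top of the punch's round black palm cap, 40 mm across, 15 mm thick, at rest 167 mm above the table. The punch is upright, 18 mm thick, and slides down through the head's collar; it cannot tilt. Its point is straight below the cap, at rest 7 to 19 mm above a plate's top: how far it has been set to stick out differs from run to run and is not told.
- punch (a joint): how far the punch is pressed down in its collar, in m, 0 = up, 0.031 = stop. A light spring returns it: about 3 N net at the top, 5 N at the stop.
- snap (a joint): how far the point is pushed back into the punch, in m, 0 = fully out, stop 0.013. It moves only once the point stands on something. The resistance felt at the cap climbs steadily to 15 to 20 N at about 0.0075; there the trip lets go and the resistance falls within about 2 mm of travel to 6 to 9 N, until the stop. It resets when let up.
- blank: uncut steel plate 80 x 80 x 12 mm with two thin scribed lines crossing at its centre, loose in one of the nests (either one); origin at the centre of its underside. The one to punch.
- drilled: steel plate 80 x 80 x 12 mm with a 34 mm hole through its middle, loose in the other nest; origin at the centre of its underside. Not to be punched.
- tube_offcut: steel bar offcut 35 x 120 x 35 mm lying in front of the fixture; origin at the centre of its underside. Bystander.
- flange: dark steel ring 110 mm across, 14 mm thick, beside the fixture; origin at the centre of its underside. Bystander.
- wrench: steel wrench 190 mm long lying behind the fixture; origin on its underside. Bystander.
- spray_can: metal can 66 mm across, 160 mm high, standing behind the fixture; origin at the centre of its underside. Bystander.
- hammer: hammer 240 mm long with a wooden handle beside the fixture; origin on its underside. Bystander.
Things that resemble listed ones, but are neither listed nor needed, are in the scene too. What is shaped like the blank but green, purple or red is not meant.

How it is judged:
On the way, in this order (a step that is already met when the one before it is completed fails the run):
1. the head stands over the uncut plate with the latch button popped up through its slot (horizontal distance between punch_cap and blank below 0.006 m and value of joint latch below 0.002 m), for 0.2 s.
2. the punch trips on the uncut plate (all of step 1 and value of joint snap above 0.0085 m and contact force between punch and blank above 1 N), for 0.02 s.
At the end, for the whole second after the job is handed in: the head is locked over the uncut plate (cap within 6 mm of its centre seen from above, latch button up to within 2 mm), the punch has tripped there and is back up (within 3 mm, point out within 2 mm), and both plates lie still within 5 mm of where they started (all of step 1 and value of joint punch below 0.003 m and value of joint snap below 0.002 m and distance of each of blank, drilled from where it was at the start of the episode below 0.005 m and linear speed of blank below 0.01 m/s); the robot touches nothing.
It fails at once if the punch is leaned on with more than 40 N (contact force between punch and the arm above 40 N or contact force between punch and the fingers above 40 N).
It fails at once if a loose thing by the fixture is pushed more than 30 mm from its place (distance of any of tube_offcut, flange, wrench, spray_can, hammer from where it was at the start of the episode above 0.03 m).
It also fails if it takes over 61 s, if anything falls off the work surface, if the arm or the gripper's body presses on something with over 40 N, if the wrist force passes 120 N, or if a joint passes its speed limit or range.

### The arm

A 7-joint arm with a two-finger parallel gripper is mounted at the origin on the work surface. World frame = base frame: x ahead of the robot, y to its left, z up, the work surface at z = 0. Lengths are in m, angles in rad, forces in N, time in s.
With the tool pointing down it reaches from about 0.425 to 0.95 m from the base axis. Payload 4.7 kg.
Tool frame: the origin (TCP) lies midway between the tips of the shut fingers; the grasp point (between the pads) lies bot.grip_depth behind it (bot.grip_depth is the distance from the TCP to the grasp point, in m); z points along the fingers, y is the direction in which the jaws open and shut (so a half turn about z gives the same grasp; the last joint's range is limited). The gripper opens to 87 mm and grips with 3 to 60 N. Pads are 19 mm wide; open, the fingers measure 117 mm over their backs; the gripper's body (75 mm by 190 mm) begins 51 mm behind the grasp point.
Start: joints at [-1.345, 0.469, -0.049, 1.532, 0.024, 1.141, -0.082], TCP at [0.17, 0.653, 0.223] pointing down, gripper open.
Joint ranges: [-2.59, 2.59], [-0.33, 1.99], [-1.39, 1.29], [0.1, 2.45], [-1.04, 4.18], [0.21, 1.99], [-2.66, 2.66]. Speed limits (rad/s): [2.57, 2.57, 3.14, 3.14, 3.14, 3.14, 3.14].

### API

Orientations are given as a unit quaternion [x, y, z, w].
In Python, from bench import sensors, eyes, ticket, models, bot gives the robot as it stands.
- The arm moves only by the tool jog_arm, never from a script. Its argument "deltas" is a list that holds one entry, the list of rows, each a list of 7 numbers: the shift along the tool's x, y, z in mm, then the turn, a rotation vector about the tool's x, y, z in degrees, then the closure, from -1 (fully open) to 1 (shut). In form: [[[dx, dy, dz, ax, ay, az, claw], ...]]. A call has 1 to 10 rows; each row is the pose to reach, as a shift and turn from the pose commanded when the call began, along the tool's axes at that moment; what a row does not reach only later rows make up. A row lasts 1/8 s, in which the tool goes at most 62.5 mm and 10.7 degrees, less where a joint would pass 70% of its speed; a pose out of reach is approached as far as the arm can. A call with a gripper value outside its range is refused whole. The fingers move at their own pace and stop on an object; "grip_force" is the grip in N (left out, the last holds). Time passes only in rows, so rows that repeat a pose let the fingers close. It gives the time, the measured TCP pose, the force and the opening at its end, in the units of the state.
- sensors.state(): the state, without advancing time (a new reading comes with each control period).
- eyes.grab_frame(name): name is "scene" or "top" or "wrist"; returns a dict with "img" (384x512x3 uint8, blue, green, red), "depth" (384x512 float32, m along the optical axis (not along the pixel's ray), 0 where there is no reading), "mtx" (3x3 intrinsics, pixels), "position" and "attitude" of the camera in the world; the wrist camera has in their place "T_tool_cam" (4x4, takes a point from camera to tool coordinates, whose origin is the TCP and whose axes are the flange's). Camera axes: x right, y down, z forward; pixel columns grow to the right and rows downward; lengths in m; the calibration is good to about 2 mm. A picture is of the moment at which its call begins: read the wrist's pose just before it.
- ticket.finish_job(): hands the job in, once; it reports no verdict.
Trained networks look in a picture, given as the dict that the camera call returned (one of the last four; its "shot" number tells which), for a name from the list of things; names that differ only in an ending like _2 or _b are one class to them, and where a whole thing is asked for, a point or a joint stands for the part that bears it (a point fixed in the world has none). Each returns a list of dicts, best first, with "conf" (0 to 1); they miss things now and then, are a little off and sometimes report something else, mostly with a low value. They report only what shows in the picture. A call takes as long as a camera call. They do not tell look-alikes from the thing itself.
- models.boxes_of(label, picture): "location" ([x, y, z] in m, in the coordinates of the camera as it stood for that picture, good to about 4 mm: the middle of the surface that is visible of it).
- models.masks_of(label, picture): "pixels" (384x512 bool, what is visible of it).
- models.mark_of(label, picture): "location" ([x, y, z] in m, in the coordinates of the camera as it stood for that picture, good to about 4 mm: a listed point, or the origin of a listed thing).
The state is a dict: "t": time; "joint_pos": joint angles; "qvel": joint speeds; "joint_efforts": joint torques, N m; "tcp_pos": TCP position; "ee_rot": TCP orientation; "contact_force": force on the tool from outside, world axes, zero at the start; "ft_torque": the same for the moment, N m; "gripper_width": finger opening in m.
Only numpy, scipy, OpenCV 4.12 (cv2) and the standard library are available. Lean on these libraries where they do the work, as an engineer would, in place of code of your own. Each camera call takes 0.05 s, during which the arm holds its last target. There are 200 camera calls.

## Working session

There is one attempt and no reset: what is moved stays moved. The work goes in short steps, Python scripts to look and compute and a tool call to move; the robot and the scene stay as the last step left them, time stands still between calls to the robot, and variables do not carry over. Pictures are saved under pics/ and viewed, about 8 in all and at most 12, crops included, and the job is handed in when it is done.

Besides the shell and the picture viewer there is one more tool, called after ">>>" by a JSON object that holds its "method" and its "body". jog_arm: Moves the arm, as the interface text tells. Its arguments: {"type":"object","properties":{"deltas":{"type":"array"},"grip_force":{"type":"number"}},"required":["deltas"]}

```bash
mkdir -p pics; cat > h.py <<'E'
import numpy as np, cv2
from scipy.spatial.transform import Rotation as R
from bench import sensors, eyes, ticket, models, bot
def cam(name):
    s=sensors.state(); f=eyes.grab_frame(name)
    if name=="wrist":
        T=np.eye(4);T[:3,:3]=R.from_quat(s["ee_rot"]).as_matrix();T[:3,3]=s["tcp_pos"];f["T"]=T@np.array(f["T_tool_cam"])
    else:
        T=np.eye(4);a=np.array(f["attitude"]);T[:3,:3]=a if a.shape==(3,3) else R.from_quat(a).as_matrix();T[:3,3]=f["position"];f["T"]=T
    return f
def w(f,p): return f["T"][:3,:3]@np.array(p)+f["T"][:3,3]
def px(f,u,v,z=None):
    "world point of pixel: by depth or on plane z"
    r=np.linalg.inv(f["mtx"])@[u,v,1.]
    if z is None: return w(f,r*f["depth"][int(v),int(u)])
    d=f["T"][:3,:3]@r;o=f["T"][:3,3]; return o+d*(z-o[2])/d[2]
def proj(f,p):
    c=f["T"][:3,:3].T@(np.array(p)-f["T"][:3,3]);q=np.array(f["mtx"])@c;return q[:2]/q[2]
E
python3 - <<'E'
from h import *
s=sensors.state();print(s,bot.grip_depth)
ims=[]
for n in("top","scene"):
    f=cam(n);cv2.imwrite(f"pics/{n}0.png",f["img"]);print(n,f["T"].round(3).tolist(),np.array(f["mtx"]).tolist())
    for l in("fixture","cheek_mid","latch_top","punch_cap","blank","drilled","tube_offcut","flange","wrench","spray_can","hammer"):
        for d in models.mark_of(l,f)[:3]:
            p=w(f,d["location"]);print(l,round(d["conf"],2),p.round(3),proj(f,p).round())
E
```

```text
{'t': 0.0, 'joint_pos': array([-1.34489809,  0.46945588, -0.04861505,  1.53367828,  0.02412025,
        1.14095138, -0.08231287]), 'qvel': array([-0.00112899, -0.00043152, -0.00204758, -0.00071096, -0.00082479,
        0.00081404,  0.00017403]), 'joint_efforts': array([-1.11396469e-05, -5.07975233e+01, -8.08284525e-02, -2.36156756e+01,
       -6.13316917e-02,  3.79461609e-02,  1.79222211e-04]), 'tcp_pos': array([0.16997026, 0.6526506 , 0.22149637]), 'ee_rot': array([ 1.27032487e-01,  9.91898099e-01, -9.49578022e-04, -8.29267846e-05]), 'contact_force': array([ 0.61293684, -1.0050977 , -0.75291967]), 'ft_torque': array([ 0.04887627,  0.07248156, -0.01829839]), 'gripper_width': 0.08688516592044107} 0.0187
top [[0.03, -0.988, 0.152, 0.382], [-1.0, -0.028, 0.013, 0.027], [-0.009, -0.152, -0.988, 1.04], [0.0, 0.0, 0.0, 1.0]] [[371.03358882919457, 0.0, 260.9591154049654], [0.0, 371.03358882919457, 195.22286049702893], [0.0, 0.0, 1.0]]
fixture 0.64 [ 0.537  0.059 -0.   ] [255. 197.]
cheek_mid 0.58 [0.599 0.068 0.118] [251. 166.]
latch_top 0.58 [0.601 0.068 0.13 ] [250. 164.]
punch_cap 0.61 [
[... 856 characters left out ...]
54. 219.]
cheek_mid 0.82 [0.602 0.067 0.119] [238. 213.]
latch_top 0.45 [0.601 0.06  0.127] [237. 210.]
punch_cap 0.69 [0.498 0.05  0.171] [265. 185.]
blank 0.73 [0.235 0.252 0.004] [364. 221.]
blank 0.69 [ 0.31  -0.143 -0.   ] [281. 149.]
blank 0.65 [0.821 0.077 0.   ] [181. 265.]
drilled 0.84 [0.489 0.126 0.014] [279. 226.]
tube_offcut 0.89 [0.366 0.13  0.002] [310. 211.]
tube_offcut 0.56 [0.497 0.052 0.168] [266. 186.]
flange 0.89 [0.52  0.394 0.001] [319. 303.]
flange 0.21 [0.49  0.126 0.018] [279. 225.]
wrench 0.89 [ 0.716 -0.039 -0.   ] [195. 221.]
wrench 0.47 [ 0.572 -0.265  0.007] [203. 155.]
spray_can 0.9 [0.658 0.337 0.002] [269. 311.]
hammer 0.77 [ 0.57  -0.262  0.005] [204. 156.]
```

```bash
python3 - <<'E'
import cv2,numpy as np
a=cv2.imread("pics/top0.png")[110:290,100:400];b=cv2.imread("pics/scene0.png")[120:320,150:400]
a=cv2.resize(a,(600,360),interpolation=3)
b=cv2.resize(b,(750,600),interpolation=3)
cv2.imwrite("pics/a.png",a);cv2.imwrite("pics/b.png",b)
E
```

```text
(no output)
```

View pics/a.png

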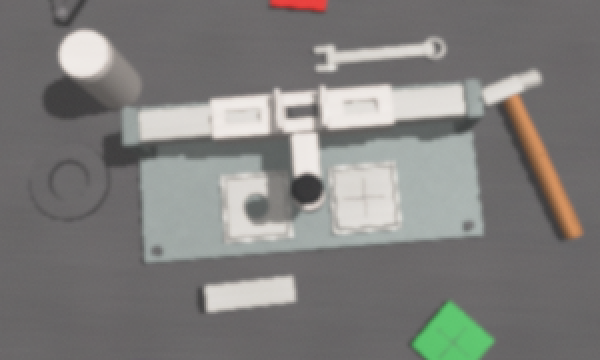

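View pics/b.png

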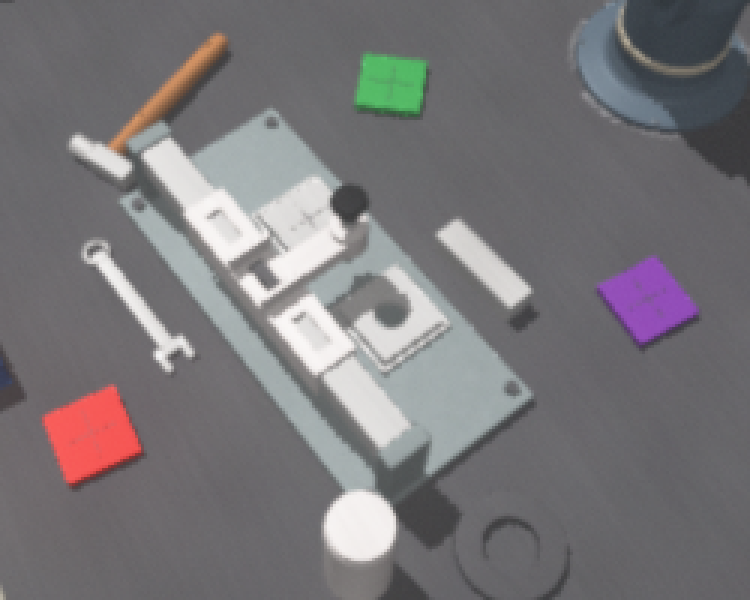

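Top crop: blank with the scribed cross sits in the right nest at crop (365,197), i.e. full (282,208). The drilled plate is in the left nest at (257,207). Possible confusions are the green plate (452,340), the red plate (300,3), the purple plate (scene view) and the drilled plate. The grey plate with the cross, in the fixture's −y nest, is the one to punch, so the head goes to −0.075. Next I'll get the fixture yaw and exact points.

```bash
python3 - <<'E'
from h import *
for n in("top","scene"):
    f=cam(n);d=f["depth"];v,u=np.nonzero(d>0)
    P=(np.linalg.inv(f["mtx"])@np.c_[u,v,np.ones(len(u))].T*d[v,u]).T@f["T"][:3,:3].T+f["T"][:3,3]
    near=(abs(P[:,0]-.54)<.2)&(abs(P[:,1]-.06)<.27)
    def rect(lo,hi,ext=True):
        m=near&(P[:,2]>lo)&(P[:,2]<hi)&ext;q=(P[m][:,:2]*1000).astype(np.float32);return cv2.minAreaRect(q),m.sum(),P[m].mean(0).round(4)
    print(n,"rail",rect(.105,.128,P[:,0]>.56)); print("base",rect(.009,.019)); print("cap",rect(.16,.175))
    for l in("blank","drilled"):
        for x in models.masks_of(l,f)[:4]:
            q=P[[k for k in np.nonzero(x["pixels"][v,u])[0]]]; print(l,round(x["conf"],2),np.median(q,0).round(4))
E
```

```text
top rail (((604.721435546875, 84.46144104003906), (491.6341247558594, 112.66218566894531), 86.65644836425781), np.int64(3287), array([0.5987, 0.0705, 0.1161]))
base (((565.4008178710938, 70.38922119140625), (527.9226684570312, 392.7986755371094), 82.21041870117188), np.int64(7187), array([0.5113, 0.058 , 0.0143]))
cap (((572.6697998046875, 192.061279296875), (348.7064514160156, 45.570343017578125), 58.47898864746094), np.int64(266), array([0.5272, 0.1124, 0.1646]))
blank 0.96 [0.8163 0.0849 0.011 ]
blank 0.96 [0.23   0.2548 0.0113]
blank 0.86 [ 0.5009 -0.0157  0.0261]
blank 0.66 [ 0.3107 -0.1393  0.011 ]
scene rail (((607.2392578125, 85.50143432617188), (496.7174377441406, 125.18607330322266), 85.42085266113281), np.int64(2105), array([0.6007, 0.0859, 0.1178]))
base (((543.3683471679688, 48.24034118652344), (508.5276794433594, 398.3507385253906), 88.98467254638672), np.int64(4200), array([0.5403, 0.0847, 0.0156]))
cap (((574.2671508789062, 192.58055114746094), (348.61651611328125, 49.16348648071289), 58.46782684326172), np.int64(231), array([0.5723, 0.1793, 0.1648]))
blank 0.89 [ 0.3154 -0.1422  0.0138]
blank 0.83 [0.822  0.0837 0.0129]
blank 0.76 [0.2352 0.2564 0.0132]
drilled 0.78 [0.488  0.1315 0.0281]
```

>>> {"method": "jog_arm", "body": {"deltas": [[[0, 0, -60, 0, 0, 0, 1], [-546, -471, -110, 0, 0, -19.6, 1], [-546, -471, -110, 0, 0, -19.6, 1], [-546, -471, -110, 0, 0, -19.6, 1], [-546, -471, -110, 0, 0, -19.6, 1], [-546, -471, -110, 0, 0, -19.6, 1], [-546, -471, -110, 0, 0, -19.6, 1], [-546, -471, -110, 0, 0, -19.6, 1], [-546, -471, -110, 0, 0, -19.6, 1], [-546, -471, -110, 0, 0, -19.6, 1]]]}}

```text
t: 2.75
tcp_pos: [0.4898, 0.1897, 0.322]
ee_rot: [-0.044, 0.999, 0.0, 0.0]
contact_force: [1.0, 1.4, -0.7]
gripper_width: 0.0017
```

>>> {"method": "jog_arm", "body": {"deltas": [[[-78, -137, -20, 0, 0, 0, 1], [-78, -137, -20, 0, 0, 0, 1], [-78, -137, -20, 0, 0, 0, 1], [-78, -137, -20, 0, 0, 0, 1], [-78, -137, -20, 0, 0, 0, 1]]]}}

```text
t: 3.38
tcp_pos: [0.578, 0.0629, 0.3412]
ee_rot: [-0.044, 0.999, 0.0, -0.0]
contact_force: [-1.1, 0.1, -0.1]
gripper_width: 0.0009
```

```bash
python3 - <<'E'
from h import *
s=sensors.state();print(s["t"],s["tcp_pos"],s["ee_rot"],s["contact_force"])
f=cam("wrist");print(np.array(f["T_tool_cam"]).round(3));cv2.imwrite("pics/w.png",cv2.resize(f["img"],(800,600)))
np.savez("w.npz",**{k:np.array(f[k]) for k in("depth","mtx","T","img")})
for l in("cheek_mid","latch_top","punch_cap","blank","drilled","fixture"):
    for d in models.mark_of(l,f)[:2]:
        p=w(f,d["location"]);print(l,round(d["conf"],2),p.round(4),proj(f,p).round())
E
```

```text
3.375 [0.57802779 0.06292274 0.34117127] [-4.42613484e-02  9.99019786e-01  4.92945878e-04 -3.97412458e-04] [-1.1433858   0.10008072 -0.07057221]
[[-0.001 -0.952 -0.306  0.085]
 [ 1.    -0.001  0.     0.001]
 [-0.001 -0.306  0.952 -0.161]
 [ 0.     0.     0.     1.   ]]
cheek_mid 0.83 [0.6008 0.0679 0.1203] [260. 180.]
latch_top 0.74 [0.6034 0.0707 0.1301] [263. 185.]
punch_cap 0.61 [0.4969 0.0554 0.1658] [257.  88.]
blank 0.93 [ 0.5039 -0.0188  0.0163] [203.  87.]
drilled 0.7 [0.489  0.1322 0.0127] [313.  86.]
drilled 0.45 [0.6033 0.0689 0.1214] [261. 183.]
fixture 0.86 [5.41e-01 6.39e-02 3.00e-04] [261. 118.]
```

View pics/w.png

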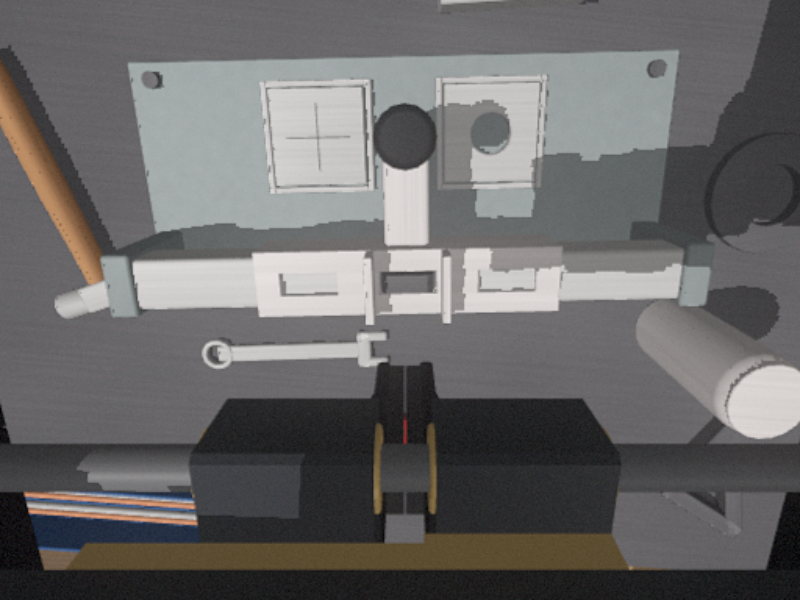

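The wrist view shows the grey blank with its cross at (318,137), under the head's −y side. The drilled plate is at (490,132), the cap at (406,137), the latch button at (409,282) and the cheeks at x≈370 and 446. The networks agree with all of this.

```bash
python3 - <<'E'
from h import *
f=dict(np.load("w.npz"));k=.64
g=lambda u,v,z:px(f,u*k,v*k,z).round(4)
for n,a in dict(cross=(318,137,.027),hole=(490,132,.027),cap=(406,137,.167),btn=(409,282,.126),slotL=(310,285,.12),slotR=(507,280,.12),chL=(370,252,.144),chR=(446,252,.144),baseL=(130,64,.015),baseR=(677,51,.015)).items():
    print(n,g(*a))
d=f["depth"];v,u=np.nonzero(d>0)
P=(np.linalg.inv(f["mtx"])@np.c_[u,v,np.ones(len(u))].T*d[v,u]).T@f["T"][:3,:3].T+f["T"][:3,3]
m=(P[:,2]>.105)&(P[:,2]<.127)&(abs(P[:,0]-.6)<.05)&(abs(P[:,1]-.066)<.22);print(cv2.minAreaRect((P[m][:,:2]*1000).astype(np.float32)))
m=(P[:,2]>.155)&(abs(P[:,0]-.497)<.04)&(abs(P[:,1]-.055)<.04);print("cap",cv2.minEnclosingCircle((P[m][:,:2]*1000).astype(np.float32)),np.median(P[m][:,2]))
m=(P[:,2]>.132)&(abs(P[:,0]-.6)<.05)&(abs(P[:,1]-.066)<.06);print("cheeks",cv2.minAreaRect((P[m][:,:2]*1000).astype(np.float32)))
E
```

```text
cross [ 0.5047 -0.017   0.027 ]
hole [0.4878 0.13   0.027 ]
cap [0.4968 0.0577 0.167 ]
btn [0.5992 0.0692 0.126 ]
slotL [ 0.6097 -0.0047  0.12  ]
slotR [0.593  0.1427 0.12  ]
chL [0.575  0.0397 0.144 ]
chR [0.5704 0.0921 0.144 ]
baseL [ 0.4597 -0.1797  0.015 ]
baseR [0.4094 0.28   0.015 ]
((587.7222290039062, 64.58616638183594), (78.94890594482422, 447.27288818359375), 6.351297378540039)
cap ((508.95721435546875, 68.1869888305664), 36.35430908203125) 0.1649595102243286
cheeks ((589.2423095703125, 55.35570526123047), (78.48052978515625, 98.68619537353516), 0.0017517012311145663)
```

>>> {"method": "jog_arm", "body": {"deltas": [[[-23.4, 4, 0, 0, 0, -1.35, 1], [-23.4, 4, 60, 0, 0, -1.35, 1], [-23.4, 4, 120, 0, 0, -1.35, 1], [-23.4, 4, 170, 0, 0, -1.35, 1], [-23.4, 4, 186, 0, 0, -1.35, 1], [-23.4, 4, 186, 0, 0, -1.35, 1]]]}}

```text
t: 4.47
tcp_pos: [0.6017, 0.068, 0.1555]
ee_rot: [-0.056, 0.998, -0.0, -0.0]
contact_force: [1.4, -0.2, -0.0]
gripper_width: 0.0002
```

```bash
python3 - <<'E'
from h import *
s=sensors.state();print(s["t"],s["tcp_pos"],s["ee_rot"],s["contact_force"])
f=cam("wrist");cv2.imwrite("pics/w2.png",f["img"])
for l in("cheek_mid","latch_top"):
    for d in models.mark_of(l,f)[:2]:
        p=w(f,d["location"]);print(l,round(d["conf"],2),p.round(4),proj(f,p).round())
E
```

```text
4.475 [0.60166014 0.06798025 0.15551159] [-5.55502932e-02  9.98455860e-01 -3.67216938e-05 -2.41558021e-04] [ 1.4110234  -0.1730405  -0.04020365]
cheek_mid 0.59 [0.6005 0.0655 0.119 ] [254. 222.]
latch_top 0.83 [0.6018 0.0673 0.13  ] [257. 232.]
```

View pics/w2.png

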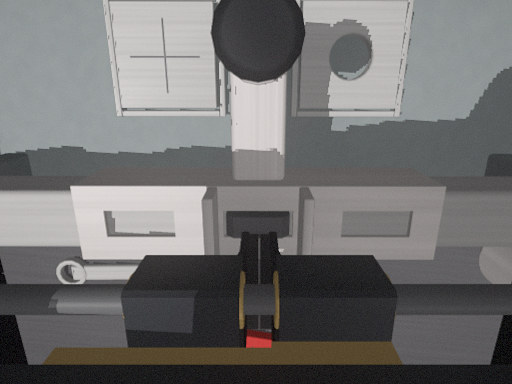

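The closed fingers (240–278) are centred over the latch button (227–290) and between the cheeks (207, 308). I'll press down now.

>>> {"method": "jog_arm", "body": {"deltas": [[[0, 0, 14, 0, 0, 0, 1], [0, 0, 25, 0, 0, 0, 1], [0, 0, 29, 0, 0, 0, 1], [0, 0, 32, 0, 0, 0, 1], [0, 0, 33, 0, 0, 0, 1], [0, 0, 33, 0, 0, 0, 1]]]}}

```text
t: 5.38
tcp_pos: [0.6019, 0.0678, 0.1229]
ee_rot: [-0.055, 0.998, 0.0, 0.0]
contact_force: [-1.1, -0.4, 4.3]
gripper_width: 0.0003
```

>>> {"method": "jog_arm", "body": {"deltas": [[[0, 0, 1.5, 0, 0, 0, 1], [0, 0, 2.5, 0, 0, 0, 1], [0, 0, 3, 0, 0, 0, 1], [0, 0, 3, 0, 0, 0, 1]]]}}

```text
t: 5.88
tcp_pos: [0.602, 0.0678, 0.1203]
ee_rot: [-0.055, 0.998, 0.0, 0.001]
contact_force: [-2.5, -0.6, 7.5]
gripper_width: 0.0004
```

>>> {"method": "jog_arm", "body": {"deltas": [[[0, -3, 0.3, 0, 0, 0, 1], [0, -6, 0.3, 0, 0, 0, 1], [0, -9, 0.3, 0, 0, 0, 1], [0, -12, 0.3, 0, 0, 0, 1], [0, -15, 0.3, 0, 0, 0, 1], [0, -18, 0.3, 0, 0, 0, 1]]]}}

```text
t: 6.62
tcp_pos: [0.6046, 0.0539, 0.1202]
ee_rot: [-0.057, 0.998, 0.002, 0.001]
contact_force: [-0.1, 6.2, 7.8]
gripper_width: 0.0003
```

>>> {"method": "jog_arm", "body": {"deltas": [[[0, -3, 0, 0, 0, 0, 1], [0, -6, 0, 0, 0, 0, 1], [0, -9, 0, 0, 0, 0, 1], [0, -12, 0, 0, 0, 0, 1], [0, -15, 0, 0, 0, 0, 1], [0, -15, 0, 0, 0, 0, 1]]]}}

```text
t: 7.38
tcp_pos: [0.6067, 0.0361, 0.1202]
ee_rot: [-0.056, 0.998, 0.001, 0.002]
contact_force: [-0.4, 1.9, 7.9]
gripper_width: 0.0005
```

```bash
python3 - <<'E'
from h import *
s=sensors.state();print(s["t"],s["tcp_pos"],s["ee_rot"],s["contact_force"])
f=cam("wrist");cv2.imwrite("pics/w3.png",f["img"])
for l in("cheek_mid","latch_top","punch_cap"):
    for d in models.mark_of(l,f)[:2]:
        p=w(f,d["location"]);print(l,round(d["conf"],2),p.round(4),proj(f,p).round())
E
```

```text
7.375 [0.60667669 0.03608597 0.12024877] [-5.57475460e-02  9.98442973e-01  6.78416337e-04  1.83861382e-03] [-0.39883072  1.89970459  7.90115126]
latch_top 0.64 [0.6033 0.0676 0.1204] [317. 252.]
punch_cap 0.72 [0.4976 0.0384 0.1672] [305.   2.]
```

View pics/w3.png

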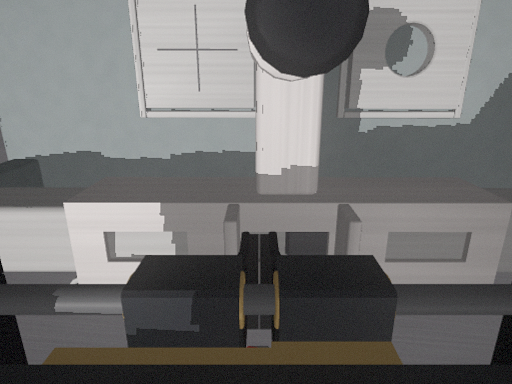

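The head has slid about 19 mm in −y, with the button held under the wall (seen at 305,243). I'll ease the downward pressure and keep sliding.

>>> {"method": "jog_arm", "body": {"deltas": [[[0, -2, -2, 0, 0, 0, 1], [0, -7, -3, 0, 0, 0, 1], [0, -12, -3, 0, 0, 0, 1], [0, -17, -3, 0, 0, 0, 1], [0, -22, -3, 0, 0, 0, 1], [0, -27, -3, 0, 0, 0, 1], [0, -32, -3, 0, 0, 0, 1], [0, -36, -3, 0, 0, 0, 1], [0, -40, -3, 0, 0, 0, 1], [0, -44, -3, 0, 0, 0, 1]]]}}

```text
t: 8.82
tcp_pos: [0.6097, -0.009, 0.122]
ee_rot: [-0.055, 0.998, 0.0, -0.0]
contact_force: [-1.2, 2.2, 0.1]
gripper_width: 0.0005
```

```bash
cat > l.py <<'E'
from h import *
s=sensors.state();print(s["t"],s["tcp_pos"],s["ee_rot"],s["contact_force"])
for n in("wrist","top","scene"):
    f=cam(n);cv2.imwrite(f"pics/l_{n}.png",f["img"])
    for l in("cheek_mid","latch_top","punch_cap"):
        for d in models.mark_of(l,f)[:1]:
            p=w(f,d["location"]);print(n,l,round(d["conf"],2),p.round(4),proj(f,p).round())
E
python3 l.py
```

```text
8.825 [ 0.60971168 -0.00896202  0.12200536] [-5.54052440e-02  9.98463865e-01  8.26954437e-05 -4.03647041e-04] [-1.24386987  2.19025788  0.05385189]
wrist latch_top 0.63 [0.6017 0.0693 0.1205] [405. 251.]
wrist punch_cap 0.93 [ 0.5028 -0.0048  0.169 ] [309.  10.]
top latch_top 0.22 [0.4882 0.1297 0.0188] [228. 212.]
scene cheek_mid 0.57 [0.6081 0.0062 0.1229] [227. 198.]
scene latch_top 0.36 [0.6005 0.0626 0.1199] [238. 211.]
scene punch_cap 0.72 [ 0.5034 -0.0071  0.1706] [254. 172.]
```

>>> {"method": "jog_arm", "body": {"deltas": [[[0, -2, 0, 0, 0, 0, 1], [0, -3.5, 0, 0, 0, 0, 1], [0, -5, 0, 0, 0, 0, 1], [0, -6.5, 0, 0, 0, 0, 1], [0, -8, 0, 0, 0, 0, 1], [0, -9, 0, 0, 0, 0, 1], [0, -10, 0, 0, 0, 0, 1], [0, -11, 0, 0, 0, 0, 1]]]}}

```text
t: 10.42
tcp_pos: [0.6112, -0.02, 0.1221]
ee_rot: [-0.055, 0.998, -0.0, -0.0]
contact_force: [0.3, 0.1, 0.3]
gripper_width: 0.0003
```

```bash
python3 l.py
```

```text
10.425 [ 0.61122843 -0.02003963  0.12210248] [-5.52488725e-02  9.98472610e-01 -9.33283246e-05 -2.40762061e-05] [0.34287768 0.12697274 0.28893853]
wrist latch_top 0.65 [0.6035 0.069  0.1311] [434. 264.]
wrist punch_cap 0.95 [ 0.5049 -0.0204  0.1649] [293.  13.]
top latch_top 0.59 [0.6019 0.0693 0.1268] [250. 164.]
scene cheek_mid 0.69 [ 0.6127 -0.0078  0.1197] [224. 196.]
scene latch_top 0.47 [0.6015 0.062  0.1297] [238. 210.]
scene punch_cap 0.49 [ 0.5045 -0.0242  0.1704] [251. 168.]
```

View pics/l_wrist.png

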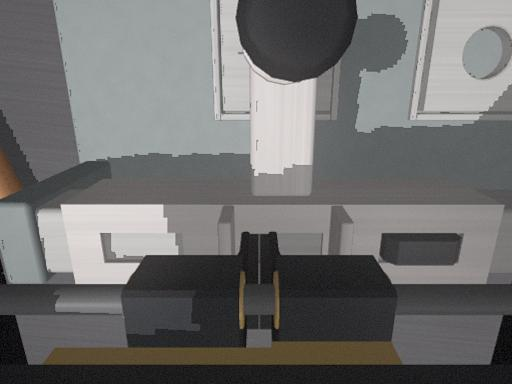

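Button now stands proud in the +y slot at (418,248). The nets put its top at z≈0.129 (it was 0.1205 while held down), and the cap is over the blank. Next I'll lift and move above the cap.

>>> {"method": "jog_arm", "body": {"deltas": [[[0, 3, -10, 0, 0, 0, 1], [0, 5, -60, 0, 0, 0, 1], [50, 10, -75, 0, 0, 0, 1], [105, 13.7, -75, 0, 0, 0, 1], [105, 13.7, -75, 0, 0, 0, 1], [105, 13.7, -60, 0, 0, 0, 1], [105, 13.7, -54, 0, 0, 0, 1], [105, 13.7, -54, 0, 0, 0, 1]]]}}

```text
t: 12.02
tcp_pos: [0.5057, -0.0177, 0.175]
ee_rot: [-0.055, 0.998, -0.0, -0.001]
contact_force: [-0.4, 0.8, -0.5]
gripper_width: 0.0004
```

```bash
python3 l.py; python3 - <<'E'
import cv2
b=cv2.imread("pics/l_scene.png")[120:280,180:340];cv2.imwrite("pics/l2.png",cv2.resize(b,(600,600),interpolation=2))
E
```

```text
12.025 [ 0.50567184 -0.01765757  0.17503556] [-5.54455513e-02  9.98461209e-01 -2.69618548e-04 -9.65345608e-04] [-0.41691458  0.83260834 -0.50880166]
wrist cheek_mid 0.61 [ 0.6088 -0.0095  0.119 ] [254. 337.]
wrist latch_top 0.57 [0.4884 0.1316 0.0117] [410. 173.]
wrist punch_cap 0.77 [ 0.5052 -0.0193  0.1655] [255. 243.]
top latch_top 0.66 [0.5998 0.0678 0.1292] [251. 164.]
scene cheek_mid 0.66 [5.201e-01 3.974e-01 3.000e-04] [320. 304.]
scene latch_top 0.5 [0.6004 0.0624 0.1267] [238. 210.]
scene punch_cap 0.53 [ 0.5046 -0.024   0.1708] [251. 168.]
```

View pics/l2.png

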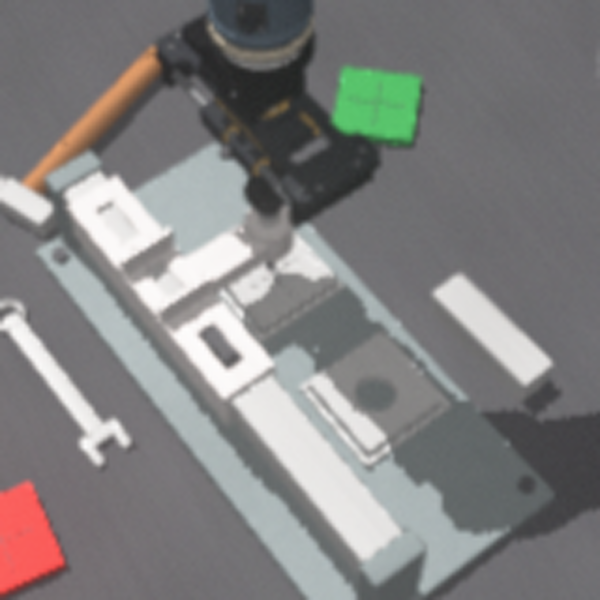

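The scene crop shows the dark button proud in the slot (218,345), the cap under the fingertips (268,190) and the plates in their nests. Now I'll press slowly.

>>> {"method": "jog_arm", "body": {"deltas": [[[0, 0, 4, 0, 0, 0, 1], [0, 0, 7, 0, 0, 0, 1], [0, 0, 9, 0, 0, 0, 1], [0, 0, 11, 0, 0, 0, 1], [0, 0, 13, 0, 0, 0, 1], [0, 0, 15, 0, 0, 0, 1], [0, 0, 15, 0, 0, 0, 1]]]}}

```text
t: 13.5
tcp_pos: [0.5052, -0.0177, 0.161]
ee_rot: [-0.055, 0.998, 0.0, -0.0]
contact_force: [-1.6, 0.4, 3.5]
gripper_width: 0.0003
```

>>> {"method": "jog_arm", "body": {"deltas": [[[0, 0, 1.5, 0, 0, 0, 1], [0, 0, 3, 0, 0, 0, 1], [0, 0, 4.5, 0, 0, 0, 1], [0, 0, 5, 0, 0, 0, 1]]]}}

```text
t: 14.0
tcp_pos: [0.5052, -0.0176, 0.1568]
ee_rot: [-0.055, 0.998, 0.0, -0.0]
contact_force: [-5.0, -0.7, 10.5]
gripper_width: 0.0005
```

>>> {"method": "jog_arm", "body": {"deltas": [[[0, 0, 1, 0, 0, 0, 1], [0, 0, 2, 0, 0, 0, 1], [0, 0, 2.5, 0, 0, 0, 1]]]}}

```text
t: 14.38
tcp_pos: [0.5053, -0.0177, 0.1548]
ee_rot: [-0.055, 0.998, 0.0, -0.0]
contact_force: [-5.5, -1.1, 13.3]
gripper_width: 0.0006
```

>>> {"method": "jog_arm", "body": {"deltas": [[[0, 0, 1, 0, 0, 0, 1], [0, 0, 2, 0, 0, 0, 1], [0, 0, 2.5, 0, 0, 0, 1]]]}}

```text
t: 14.75
tcp_pos: [0.5053, -0.0177, 0.1527]
ee_rot: [-0.055, 0.998, 0.0, -0.0]
contact_force: [-6.1, 1.7, 15.7]
gripper_width: 0.0008
```

>>> {"method": "jog_arm", "body": {"deltas": [[[0, 0, 1, 0, 0, 0, 1], [0, 0, 2, 0, 0, 0, 1], [0, 0, 2, 0, 0, 0, 1]]]}}

```text
t: 15.12
tcp_pos: [0.5053, -0.0177, 0.1508]
ee_rot: [-0.055, 0.998, 0.0, -0.0]
contact_force: [-8.0, -0.1, 18.7]
gripper_width: 0.0007
```

>>> {"method": "jog_arm", "body": {"deltas": [[[0, 0, 1, 0, 0, 0, 1], [0, 0, 1.5, 0, 0, 0, 1], [0, 0, 1.5, 0, 0, 0, 1]]]}}

```text
t: 15.5
tcp_pos: [0.5052, -0.0177, 0.1486]
ee_rot: [-0.055, 0.998, 0.0, -0.0]
contact_force: [-4.1, 0.1, 9.0]
gripper_width: 0.0004
```

Tripped: the force fell from 18.7 to 9.0 N. A little further for margin, then let it up.

>>> {"method": "jog_arm", "body": {"deltas": [[[0, 0, 1, 0, 0, 0, 1], [0, 0, 1.5, 0, 0, 0, 1], [0, 0, 1.5, 0, 0, 0, 1]]]}}

```text
t: 15.88
tcp_pos: [0.5052, -0.0177, 0.1467]
ee_rot: [-0.055, 0.998, 0.0, -0.0]
contact_force: [-4.3, -0.2, 8.3]
gripper_width: 0.0002
```

>>> {"method": "jog_arm", "body": {"deltas": [[[0, 0, -4, 0, 0, 0, 1], [0, 0, -8, 0, 0, 0, 1], [0, 0, -12, 0, 0, 0, 1], [0, 0, -17, 0, 0, 0, 1], [0, 0, -25, 0, 0, 0, 1], [0, 0, -60, 0, 0, 0, 1], [0, 0, -110, 0, 0, 0, 1], [0, 0, -150, 0, 0, 0, 1], [0, 0, -150, 0, 0, 0, 1]]]}}

```text
t: 17.0
tcp_pos: [0.5077, -0.0178, 0.2996]
ee_rot: [-0.055, 0.998, 0.0, 0.004]
contact_force: [0.7, -0.6, -0.2]
gripper_width: 0.0004
```

```bash
python3 l.py; python3 - <<'E'
from h import *
f=cam("wrist");cv2.imwrite("pics/end.png",f["img"])
for l in("blank","drilled"):
    for d in models.mark_of(l,f)[:2]:
        p=w(f,d["location"]);print(l,round(d["conf"],2),p.round(4))
E
```

```text
17.0 [ 0.50765043 -0.01779155  0.29958661] [-5.53701509e-02  9.98457546e-01  2.23830390e-04  4.07735479e-03] [ 0.67019642 -0.60465478 -0.15948736]
wrist latch_top 0.66 [ 0.5033 -0.0196  0.1695] [257. 177.]
wrist punch_cap 0.66 [ 0.5019 -0.0194  0.1659] [257. 174.]
top latch_top 0.44 [0.602  0.0683 0.1275] [250. 164.]
scene cheek_mid 0.98 [ 0.6116 -0.0054  0.123 ] [224. 196.]
scene latch_top 0.64 [0.5995 0.0586 0.1289] [238. 209.]
scene punch_cap 0.49 [ 0.5087 -0.0246  0.1703] [249. 169.]
blank 0.6 [ 0.504 -0.018  0.016]
drilled 0.63 [0.49   0.1329 0.0122]
```

View pics/end.png

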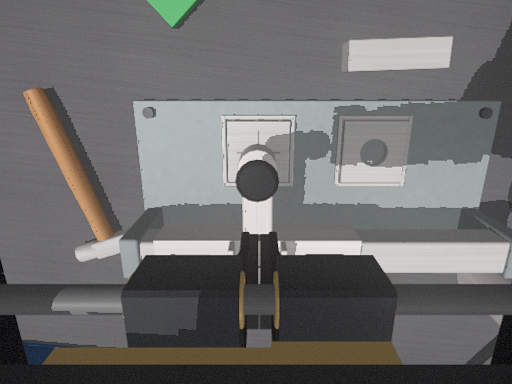

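The cap is back up at z≈0.166 over the cross, the button is up (0.128), the plates are in their nests and the arm is clear.

```bash
python3 -c "
from h import *
print(ticket.finish_job())"
```

```text
the job is handed in; nothing more can be done
None
```

I punched the uncut plate, the grey one with the scribed cross in the fixture's −y nest, and handed the job in. It took about 17 of the 61 s; handing in gives no verdict.

- **Latch and slide:** I pressed the button flush and pushed the −y cheek about 75 mm, until the button popped up through the next slot. Its top read z ≈ 0.128 m, against 0.1205 m while it was held down.
- **Punch:** I pressed the cap until the force climbed to 18.7 N and then fell to about 9 N as the punch tripped. I went about 2 mm further, then let it up.
- **Last checks:**
  - The cap was back at about 0.166 m, and the button was up.
  - The wrist camera put the cap within about 3 mm of the blank's centre.
  - Both plates were within about 2 mm of their first readings, close to the camera error.
  - The arm was clear at z ≈ 0.30 m.
- **What disagreed:**
  - The scene camera put the cap about 5 mm further to −y than the wrist camera. It was off by a similar amount on the button, so I trusted the wrist camera and the popped-up latch.
  - In the last wrist picture the network also labelled the cap as the latch button; I discarded that.

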